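# Pull-test two snap studs

## Task

Pull-test the two snap studs, the blue one first and then the orange one: pull the stud straight up with about 12 N, so that its dial's needle stands in the green field, keep it there for two seconds, then ease it back down and let go; never pull into the red (20 N). A stud that holds stays down in its nest; one that comes out without holding is put in the yellow bin straight away, before the other stud is tested. Leave the other things alone.

Things in the scene. Friction and masses are not known exactly. Their poses are not given: they have to be found in the camera images.
- stud_blue: blue-headed loose steel stud, about 50 g, 63 mm long, upright in its nest; origin centre of underside, z up. Foot bar 26 (x) x 10 x 5 mm, stem 10 mm, round head 18 mm across at 40 to 58 mm, 21 mm rim on top. A hidden catch may hold the bar: then it lifts the nest after 2 to 6 mm of free slack; if not caught, the stud comes free after 24 mm of rise
- head_blue (a point): middle of the blue stud's gripping length, on its axis, 50 mm above the stud's origin (66 mm above the worktop as it stands in its nest); grip here from above
- mid_blue (a point): middle of the blue stud, on its axis, 31 mm above its origin
- mouth_blue (a point): centre of the slot in the top of the blue-marked nest, 40 mm above the worktop, fixed to the stand; z up; slot 30 (x) x 14 (y) mm, 24 mm deep: a seated stud's origin lies 24 mm below. Stand: fixed grey base 80 (x) mm, y from -40 to +82 mm, 8 mm thick; four posts, tops 45 mm high, 31 mm off the axis in x and y; needle dial 62 mm to +y, top 46 mm high
- gauge_blue (a joint): rise in m of the sprung nest (aluminium block) of the blue stand: 0 at rest, spring 2500 N/m, stop at 0.009. It begins to rise at about 2 N of pull (weight of nest and stud); 0.003 to 0.006 = about 9 to 17 N = needle in green; 0.0075 = about 20 N = red. The needle turns clockwise as the pull grows
- stud_orange: orange-headed loose steel stud, about 50 g, 63 mm long, upright in its nest; origin centre of underside, z up. Foot bar 26 (x) x 10 x 5 mm, stem 10 mm, round head 18 mm across at 40 to 58 mm, 21 mm rim on top. A hidden catch may hold the bar: then it lifts the nest after 2 to 6 mm of free slack; if not caught, the stud comes free after 24 mm of rise
- head_orange (a point): middle of the orange stud's gripping length, on its axis, 50 mm above the stud's origin (66 mm above the worktop as it stands in its nest); grip here from above
- mid_orange (a point): middle of the orange stud, on its axis, 31 mm above its origin
- mouth_orange (a point): centre of the slot in the top of the orange-marked nest, 40 mm above the worktop, fixed to the stand; z up; slot 30 (x) x 14 (y) mm, 24 mm deep: a seated stud's origin lies 24 mm below. Stand: fixed grey base 80 (x) mm, y from -40 to +82 mm, 8 mm thick; four posts, tops 45 mm high, 31 mm off the axis in x and y; needle dial 62 mm to +y, top 46 mm high
- gauge_orange (a joint): rise in m of the sprung nest (aluminium block) of the orange stand: 0 at rest, spring 2500 N/m, stop at 0.009. It begins to rise at about 2 N of pull (weight of nest and stud); 0.003 to 0.006 = about 9 to 17 N = needle in green; 0.0075 = about 20 N = red. The needle turns clockwise as the pull grows
- bin: yellow open reject bin, fixed, 90 (x) x 130 (y) mm outside and 37 mm high to the rim, walls 4 mm, inner floor about 6 mm above the worktop; origin at the centre of its underside, z up. Empty at the start
- flux: amber dropper bottle with black nozzle, 29 mm across, 68 mm high, bystander; origin at its underside
- reel: blue reel lying flat, 68 mm across, 13 mm high, bystander; origin at its underside
- conn_box: black and white connector box 44 x 62 x 30 mm, bystander; origin at its underside

How it is judged:
By the outcome, as a careful person would: the job done as asked, in the order asked, and still so for the second after the job is handed in, with the robot touching nothing.
It also fails if it takes over 64 s, if anything falls off the work surface, if the arm or the gripper's body presses on something with over 40 N, if the wrist force passes 120 N, or if a joint passes its speed limit or range.

## Robot

A 6-joint arm with a two-finger parallel gripper is mounted at the origin on a cart in front of the work surface, level with it; the furniture and walls round the work are solid. World frame = base frame: x ahead of the robot, y to its left, z up, the work surface at z = 0. Lengths are in m, angles in degrees, forces in N, time in s.
With the tool pointing down it reaches from about 0.325 to 0.775 m from the base axis. Payload 5.5 kg.
Tool frame: the origin (TCP) lies midway between the tips of the shut fingers; the grasp point (between the pads) lies 19 mm behind it; z points along the fingers, y is the direction in which the jaws open and shut (so a half turn about z gives the same grasp; the last joint's range is limited). The gripper opens to 85 mm and grips with 20 to 120 N. Pads are 22 mm wide; open, the fingers measure 114 mm over their backs; the gripper's body (76 mm by 85 mm) begins 54 mm behind the grasp point. The pads swing forward as they close: fully open they stand 13 mm farther back than shut.
Start: joints at [71.809, 5.22, 70.514, -0, 104.267, -3.249], TCP at [0.155, 0.58, 0.231] pointing down, gripper open.
Joint ranges: [-164.24, 164.24], [-49.07, 125.15], [9.68, 141.18], [-86.29, 266.29], [3.28, 154.24], [-151.56, 151.56]. Speed limits (degrees/s): [147.25, 147.25, 172.46, 180, 180, 180].

## Interface

Orientations are given as [roll, pitch, yaw] about the fixed x, y, z axes, in that order (R = Rz(yaw) Ry(pitch) Rx(roll)).
In Python, from plant import arm gives the robot as it stands. The module is installed in compiled form; this text tells all that it offers.
- The arm moves only by the tool play_rows, never from a script. Its argument "moves" is one flat list of numbers, 5 for each row, row after row: the shift along the world's x, y, z in m, then the turn about the world's z in degrees, then the opening, from -1 (shut) to 1 (fully open), so that 0 is half open. In form: [tx, ty, tz, yaw, hand, tx, ty, tz, yaw, hand, ...]. A call has 1 to 10 rows; each row shifts and turns the commanded pose from where the row before left it; what a row does not reach is not made up. A row lasts 1/8 s, in which the tool goes at most 62.5 mm and 10.7 degrees, less where a joint would pass 70% of its speed; a pose out of reach is approached as far as the arm can. A call is refused whole if a number of a shift passes 0.0625 or a number of a turn 10.7, either way. A call with a gripper value outside its range is refused whole. The fingers move at their own pace and stop on an object; "newtons" is the grip in N (left out, the last holds). Time passes only in rows, so rows that do not move let the fingers close. It gives the time, the measured TCP pose, the force and the opening at its end, in the units of the state.
- arm.sense(): the state, without advancing time (a new reading comes with each control period).
- arm.get_image(name): name is "scene" or "top" or "wrist"; returns a dict with "img" (400x640x3 uint8, blue, green, red), "z_map" (400x640 float32, m along the optical axis (not along the pixel's ray), 0 where there is no reading), "intrinsics" (3x3 intrinsics, pixels), "rvec" (rotation vector, rad) and "tvec" (3), from world to camera coordinates, as OpenCV has them. Camera axes: x right, y down, z forward; pixel columns grow to the right and rows downward; lengths in m; the calibration is good to about 2 mm. A picture is of the moment at which its call begins.
- arm.close_job(): hands the job in, once; it reports no verdict.
The state is a dict: "time_s": time; "joint_pos": joint angles; "joint_vel": joint speeds; "effort": joint torques, N m; "ee_pos": TCP position; "tcp_rot": TCP orientation; "contact_force": force on the tool from outside, world axes, zero at the start; "moment": the same for the moment, N m; "grip_width": finger opening in m.
Only numpy, scipy, OpenCV 4.12 (cv2) and the standard library are available. Lean on these libraries where they do the work, as an engineer would, in place of code of your own. Each camera call takes 0.05 s, during which the arm holds its last target.

## Working session

There is one attempt and no reset: what is moved stays moved. The work goes in short steps, Python scripts to look and compute and a tool call to move; the robot and the scene stay as the last step left them, time stands still between calls to the robot, and variables do not carry over. Pictures are saved under pics/ and viewed, and the job is handed in when it is done.

Besides the shell and the picture viewer there is one more tool, called as a command line: name --argument value ..., lists and objects as JSON in quotes. play_rows: Moves the arm, as the interface text tells. Its arguments: {"type":"object","properties":{"moves":{"type":"array"},"newtons":{"type":"number"}},"required":["moves"]}

```bash
mkdir -p pics; ls
cat > h.py <<'E'
import numpy as np, cv2
from plant import arm
def cam(n):
    d=arm.get_image(n); K=np.array(d["intrinsics"]);R=cv2.Rodrigues(np.array(d["rvec"],float))[0];t=np.array(d["tvec"],float).ravel()
    return d["img"],d["z_map"],K,R,t
def ray(c,u,v):
    _,_,K,R,t=c
    o=-R.T@t; d=R.T@np.linalg.inv(K)@np.array([u,v,1.]); return o,d
def onz(c,u,v,z):
    o,d=ray(c,u,v); return o+d*(z-o[2])/d[2]
def dep(c,u,v):
    o,d=ray(c,u,v); return o+d*c[1][int(round(v)),int(round(u))]
def proj(c,p):
    _,_,K,R,t=c
    q=K@(R@np.array(p)+t); return q[:2]/q[2]
def tri(rays):
    A=np.zeros((3,3));b=np.zeros(3)
    for o,d in rays:
        d=d/np.linalg.norm(d);P=np.eye(3)-np.outer(d,d);A+=P;b+=P@o
    x=np.linalg.solve(A,b); return x,[np.linalg.norm((np.eye(3)-np.outer(d,d)/(d@d))@(x-o)) for o,d in rays]
E
python3 - <<'E'
from h import *
import pickle
for n in("scene","top","wrist"):
    c=cam(n);cv2.imwrite(f"pics/{n}0.png",c[0]);pickle.dump(c,open(n+"0.pkl","wb"))
    print(n,-c[3].T@c[4],c[2][0,0],c[3][2])
print(arm.sense())
E
```

```text
pics
scene [-0.24398607 -0.53645527  0.90666621] 423.59907243471963 [ 0.62019899  0.41266501 -0.66712878]
top [ 0.35895657 -0.0170872   1.37814676] 380.1407666038691 [ 0.16211297  0.0294706  -0.98633203]
wrist [0.07715478 0.60179532 0.37258266] 330.1293091145328 [ 0.30480279 -0.08287149 -0.94880323]
{'time_s': 0.15, 'joint_pos': array([ 7.18078137e+01,  5.25437107e+00,  7.05684372e+01,  1.23032655e-04,
        1.04269229e+02, -3.24664984e+00]), 'joint_vel': array([-0.0385093 , -0.14813732,  0.02687923, -0.02882152, -0.0100522 ,
       -0.08785863]), 'effort': array([ 1.36551080e-03, -4.59373283e+01, -4.18525171e+01, -6.75779688e-05,
        9.59457422e-03, -4.36965877e-05]), 'ee_pos': array([0.15464651, 0.57948125, 0.23037467]), 'tcp_rot': array([-1.79908118e+02, -5.33154502e-03,  1.65054489e+02]), 'contact_force': array([-0.11995853,  0.16439419, -0.40621597]), 'moment': array([-0.01480927,  0.00735747,  0.01256713]), 'grip_width': 0.08534112912855367}
```

View pics/scene0.png

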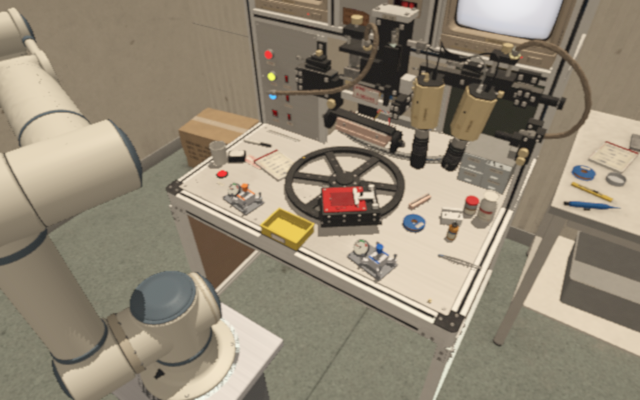

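View pics/top0.png

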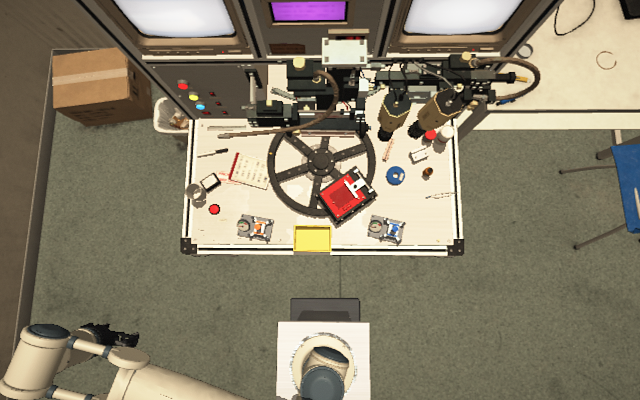

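View pics/wrist0.png

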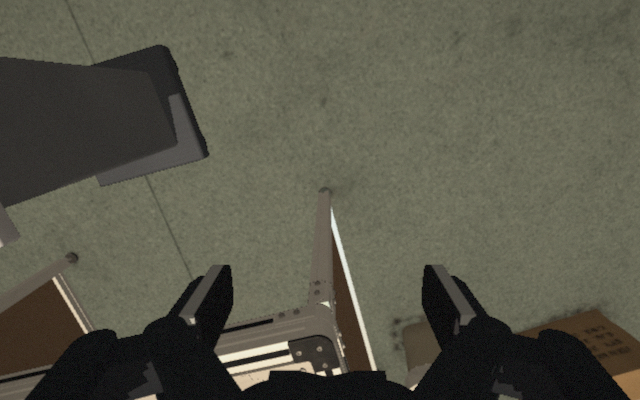

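The top view shows the orange stand near (256,228), the blue one near (386,229) and the bin at (312,239). In the scene view they are near (241,198), (372,258) and (288,230). Next I'll zoom in on each and measure.

Run:
```python
from h import *
import pickle
T=pickle.load(open("top0.pkl","rb"));S=pickle.load(open("scene0.pkl","rb"))
def z(c,x,y,w=60,h=50): return cv2.resize(c[0][y:y+h,x:x+w],(400,333),interpolation=cv2.INTER_NEAREST)
cv2.imwrite("pics/z0.png",np.vstack([np.hstack([z(T,225,205),z(T,358,205)]),np.hstack([z(S,212,172),z(S,343,232)])])[:600])
def blob(c,roi,lo,hi):
    x,y,w,h=roi;im=cv2.cvtColor(c[0][y:y+h,x:x+w],cv2.COLOR_BGR2HSV);m=cv2.inRange(im,lo,hi)
    n,l,s,ce=cv2.connectedComponentsWithStats(m); i=1+np.argmax(s[1:,4]); return ce[i]+[x,y],s[i]
for nm,rt,rs,lo,hi in[("blue",(358,205,60,50),(343,232,60,50),(100,120,60),(125,255,255)),("orange",(225,205,60,50),(212,172,60,50),(5,140,120),(18,255,255)),("bin",(285,215,60,50),(255,205,65,45),(22,120,80),(32,255,255))]:
    a,sa=blob(T,rt,lo,hi);b,sb=blob(S,rs,lo,hi)
    print(nm,a,sa,b,sb,tri([ray(T,*a),ray(S,*b)]),onz(T,*a,.07),onz(S,*b,.07), dep(T,*a),dep(S,*b))
```

```text
blue [394.20588235 227.41176471] [32 18  8  9 34] [379.075 248.125] [34 12  5  9 40] (array([ 0.47319237, -0.24379998,  0.06328209]), [np.float64(0.0012783353368022588), np.float64(0.0012783353368023885)]) [ 0.47333507 -0.24371394  0.07      ] [ 0.46657299 -0.24518679  0.07      ] [ 0.47273814 -0.24253121  0.07682704] [ 0.46127694 -0.24735772  0.07623597]
orange [257.56666667 226.43333333] [29 19  7  6 30] [244.34285714 187.        ] [29 12  7  8 35] (array([0.47495246, 0.2277387 , 0.06616615]), [np.float64(0.0003777387321563565), np.float64(0.00037773873215624337)]) [0.47486876 0.22674485 0.07      ] [0.47143974 0.22455114 0.07      ] [0.47383562 0.22457156 0.0816596 ] [0.465442   0.21817128 0.07701415]
bin [312.35267857 238.85267857] [  8  10  39  27 896] [287.8122449  227.38285714] [   5    3   54   42 1225] (array([0.43663121, 0.03740187, 0.02184406]), [np.float64(0.001469959064057917), np.float64(0.0014699590640578199)]) [0.43295504 0.03654743 0.07      ] [0.40049462 0.00511554 0.07      ] [0.43642805 0.03906469 0.00860405] [0.45258613 0.04888914 0.00237469]
```

View pics/z0.png

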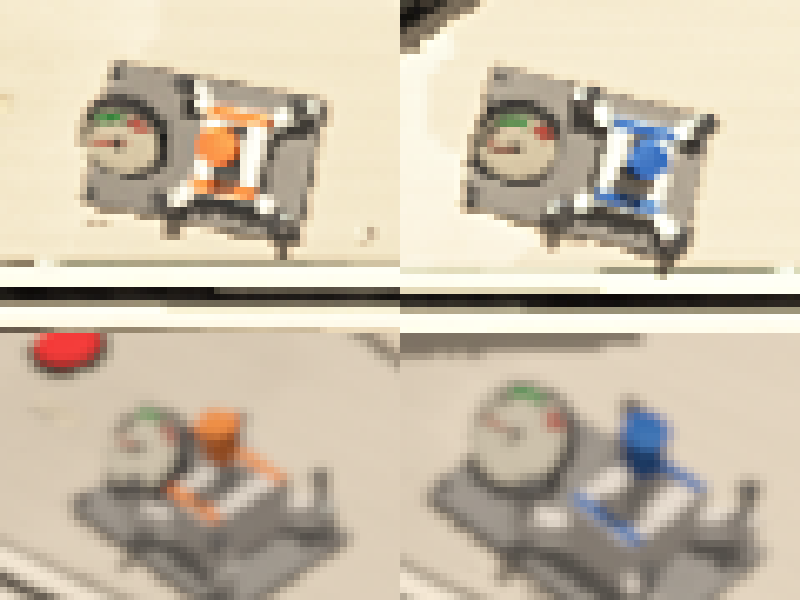

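play_rows --moves '[0.04,-0.043,0,-10,1,0.04,-0.043,0,-10,1,0.04,-0.043,0,-10,1,0.04,-0.043,0,-10,1,0.04,-0.043,0,-10,1,0.04,-0.043,0,-10,1,0.04,-0.043,0,-10,1,0.04,-0.043,0,-10,1,0,0,0,-7,1,0,0,0,0,1]' --newtons 40

```text
time_s: 1.4
ee_pos: [0.475, 0.2351, 0.2308]
tcp_rot: [-180.0, 0.0, 78.0]
contact_force: [0.4, 0.5, 0.2]
grip_width: 0.0854
```

Run:
```python
from h import *
import pickle
c=cam("wrist");cv2.imwrite("pics/w1.png",c[0]);pickle.dump(c,open("w1.pkl","wb"))
s=arm.sense();print(s['time_s'],s['ee_pos'],s['tcp_rot'],s['joint_pos'])
```

```text
1.45 [0.47461821 0.23568143 0.23097106] [-1.79964212e+02  1.07229736e-02  7.81936146e+01] [ 2.27215585e+01 -5.56514639e+00  8.13081438e+01  1.18163507e-02
  1.04292564e+02  3.45308609e+01]
```

View pics/w1.png

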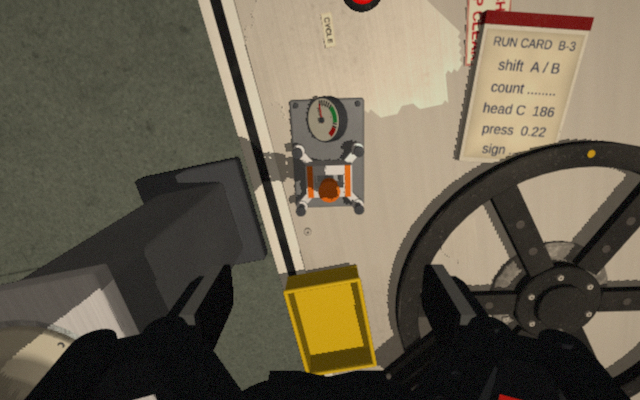

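play_rows --moves '[-0.02,-0.05,0,0,1,0,-0.05,0,0,1,0,0,0,0,1]'

```text
time_s: 1.82
ee_pos: [0.4543, 0.1342, 0.2317]
tcp_rot: [179.9, 0.0, 78.1]
contact_force: [-0.8, 0.2, 1.1]
grip_width: 0.0853
```

Run:
```python
from h import *
import pickle
c=cam("wrist");cv2.imwrite("pics/w2.png",c[0]);pickle.dump(c,open("w2.pkl","wb"))
s=arm.sense();print(s['time_s'],s['ee_pos'],s['tcp_rot'])
```

```text
1.875 [0.45444582 0.13552625 0.23164379] [ 1.79953464e+02 -3.95283502e-02  7.81182857e+01]
```

play_rows --moves '[0,-0.06,0,0,1,0,-0.06,0,0,1,0,-0.06,0,0,1,0,-0.06,0,0,1,0,-0.06,0,0,1,0.02,-0.06,0,0,1,0,0,0,0,1]'

```text
time_s: 2.75
ee_pos: [0.4753, -0.2255, 0.2289]
tcp_rot: [-179.8, -0.0, 78.0]
contact_force: [-0.1, 0.3, -0.4]
grip_width: 0.0851
```

Run:
```python
from h import *
import pickle
c=cam("wrist");cv2.imwrite("pics/w3.png",c[0]);pickle.dump(c,open("w3.pkl","wb"))
s=arm.sense();print(s['time_s'],s['ee_pos'],s['tcp_rot'])
```

```text
2.8 [ 0.47514921 -0.22362097  0.22977212] [-1.79844669e+02 -8.31779104e-02  7.80889521e+01]
```

play_rows --moves '[-0.02,-0.05,0,0,1,0,-0.05,0,0,1,0,0,0,0,1]'

```text
time_s: 3.18
ee_pos: [0.4548, -0.3238, 0.2309]
tcp_rot: [-180.0, -0.0, 78.1]
contact_force: [0.4, 0.5, -0.4]
grip_width: 0.0851
```

Run:
```python
from h import *
import pickle
c=cam("wrist");cv2.imwrite("pics/w4.png",c[0]);pickle.dump(c,open("w4.pkl","wb"))
s=arm.sense();print(s['time_s'],s['ee_pos'],s['tcp_rot'])
W={i:pickle.load(open(f"w{i}.pkl","rb")) for i in(1,2,3,4)}
# crops around expected
for k,(i,p) in enumerate({1:(0.473,.227,.05),2:(0.473,.227,.05),3:(.47,-.245,.05),4:(.47,-.245,.05)}.items()): print(i,proj(W[i],p))
rows=[]
ims=[]
for i,p in {1:(0.473,.235,.05),2:(0.473,.235,.05),3:(.47,-.235,.05),4:(.47,-.235,.05)}.items():
    u,v=proj(W[i],p).astype(int);u=max(50,u);v=max(50,v);a=W[i][0][v-50:v+50,u-65:u+65];ims.append(cv2.resize(a,(390,300),interpolation=cv2.INTER_NEAREST));print(i,u-65,v-50)
cv2.imwrite("pics/z1.png",np.vstack([np.hstack(ims[:2]),np.hstack(ims[2:])]))
```

```text
3.225 [ 0.45507919 -0.32244433  0.23118565] [-1.79986522e+02 -5.57501588e-02  7.81414343e+01]
1 [326.31987832 185.47131366]
2 [325.01109264  77.31846049]
3 [325.89868019 197.41572107]
4 [324.90073662  93.90398338]
1 259 127
2 258 18
3 258 138
4 257 32
```

View pics/z1.png

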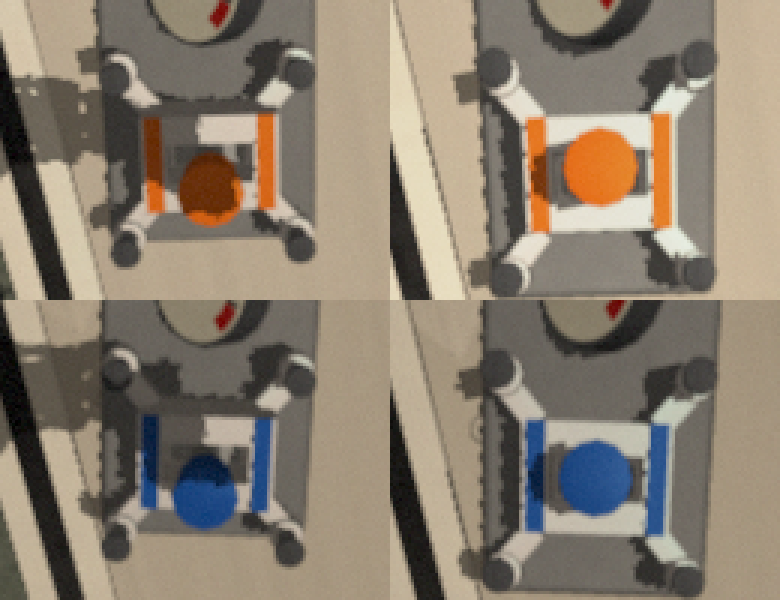

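The crops show both studs standing in their nests, head discs near (328,74) in w2 and (326,92) in w4, with stands nearly square to the gripper. Next I'll triangulate the discs and post tops.

Run:
```python
from h import *
import pickle
W={i:pickle.load(open(f"w{i}.pkl","rb")) for i in(1,2,3,4)}
off={1:(259,127),2:(258,18),3:(258,138),4:(257,32)}
disc={}
for i in W:
    x,y=off[i];im=cv2.cvtColor(W[i][0][y:y+100,x:x+130],cv2.COLOR_BGR2HSV)
    m=cv2.inRange(im,(5,150,50),(20,255,255)) if i<3 else cv2.inRange(im,(100,120,40),(125,255,255))
    n,l,s,ce=cv2.connectedComponentsWithStats(m)
    for k in range(1,n):
        if s[k,4]>60:
            cs,_=cv2.findContours((l==k).astype(np.uint8),cv2.RETR_EXTERNAL,cv2.CHAIN_APPROX_NONE)
            (cx,cy),r=cv2.minEnclosingCircle(cs[0]);print(i,s[k],"c",cx+x,cy+y,"r",r)
            rect=cv2.minAreaRect(cs[0]); 
            if s[k,2]<14: disc.setdefault(('st',i),[]).append((ce[k]+[x,y],rect))
            else: disc[i]=(cx+x,cy+y,r)
for a,b in((1,2),(3,4)):
    print(tri([ray(W[a],*disc[a][:2]),ray(W[b],*disc[b][:2])]))
    for k in(a,b):
        p=onz(W[k],*disc[k][:2],.079);q=onz(W[k],disc[k][0]+disc[k][2],disc[k][1],.079);print(k,p,np.linalg.norm(p-q),"depth",dep(W[k],*disc[k][:2]))
        for ce,rect in sorted(disc.get(('st',k),[]),key=lambda t:t[0][0]):
            print('  stripe',onz(W[k],*ce,.04),dep(W[k],*ce)[2],rect)
```

```text
1 [ 48  39   7  32 163] c 310.5 181.5 r 15.572511672973633
1 [ 86  38   5  32 158] c 347.0 180.5 r 15.628600120544434
1 [ 60  51  21  25 401] c 328.8196716308594 189.90163803100586 r 12.09980297088623
2 [ 87  38   7  38 193] c 348.0 74.5 r 18.607892990112305
2 [ 45  40   8  37 210] c 307.0 76.0 r 18.24838638305664
2 [ 58  43  25  25 491] c 327.7236862182617 73.42105102539062 r 12.581033706665039
3 [ 47  39   6  30 132] c 307.5 191.5 r 14.57748031616211
3 [ 84  39   6  32 146] c 344.5 192.5 r 15.700418472290039
3 [ 58  52  21  24 389] c 325.71392822265625 201.57462692260742 r 11.888641357421875
4 [ 45  40   6  37 186] c 305.0 90.0 r 18.110870361328125
4 [ 86  42   6  36 182] c 345.5 91.5 r 17.67776870727539
4 [ 56  47  25  25 455] c 325.0 91.0 r 12.206655502319336
(array([0.47583277, 0.2286786 , 0.07339396]), [np.float64(9.41180092223644e-06), np.float64(9.411800922293888e-06)])
1 [0.47615927 0.23030423 0.079     ] 0.011233910443292661 depth [0.4761068  0.23003507 0.0780729 ]
  stripe [0.45645821 0.23208885 0.04      ] 0.03977042258398339 ((50.91379928588867, 54.534481048583984), (31.
[... 747 characters left out ...]
109496267301933 depth [ 0.47097267 -0.24048695  0.07729481]
  stripe [ 0.45158797 -0.23803029  0.04      ] 0.04133161196816437 ((49.2396240234375, 53.48868179321289), (4.77809476852417, 29.102941513061523), 2.4895529747009277)
  stripe [ 0.48962019 -0.24681301  0.04      ] 0.04092055392011901 ((86.66629791259766, 54.5079231262207), (4.6138200759887695, 31.20273780822754), 2.726310968399048)
4 [ 0.47079605 -0.24257894  0.079     ] 0.010320914278167536 depth [ 0.47079326 -0.24257781  0.07852278]
  stripe [ 0.45190479 -0.23790929  0.04      ] 0.04067755632944009 ((47.5, 58.0), (36.0, 5.0), 90.0)
  stripe [ 0.48973454 -0.24702622  0.04      ] 0.03978930781367279 ((88.5, 59.5), (35.0, 5.0), 90.0)
```

Measured:

| Stud | x, y (m) | Top height (m) | Stand yaw |
|---|---|---|---|
| Blue | 0.4708, -0.2426 | about 0.0785 (depth) | about -13.5° |
| Orange | 0.4757, 0.2284 | about 0.079 (depth) | about -10° |

The stripe midpoints agree with these to 0.5 mm. Triangulating the coloured blobs gives a lower height of 71–73 mm, because the oblique views include the side of the head. I'll go above the blue stud now.

play_rows --moves '[0.008,0.04,0,-1.5,0,0.008,0.0415,0,0,0,0,0,-0.06,0,0,0,0,-0.05,0,0,0,0,0,0,0,0,0,0,0,0]'

```text
time_s: 3.98
ee_pos: [0.4716, -0.2413, 0.1241]
tcp_rot: [179.8, 0.0, 76.7]
contact_force: [-0.3, -0.4, -0.2]
grip_width: 0.043
```

Run:
```python
from h import *
import pickle
c=cam("wrist");cv2.imwrite("pics/w5.png",c[0]);pickle.dump(c,open("w5.pkl","wb"))
s=arm.sense();print(s['time_s'],s['ee_pos'],s['tcp_rot'],s['grip_width'])
print(proj(c,(.4708,-.2426,.079)),proj(c,s['ee_pos']))
```

```text
4.025 [ 0.47198911 -0.24194019  0.12489978] [1.79722150e+02 7.32181889e-02 7.66326913e+01] 0.043189466528322416
[324.99244036 234.24630419] [326.81854846 271.36055898]
```

View pics/w5.png

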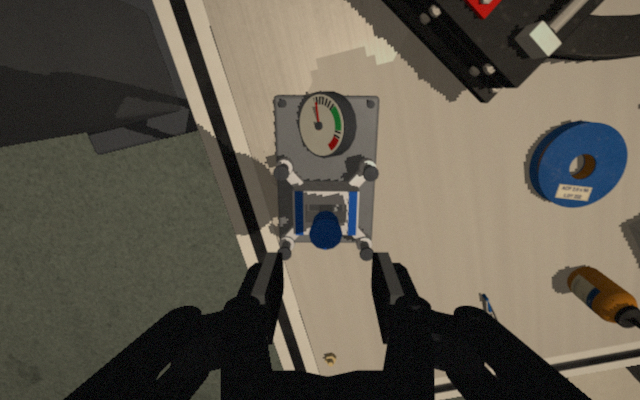

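The wrist view shows the stud at (326,232), centred between the finger tips at columns 270 and 382. I'll descend.

play_rows --moves '[0,0,-0.03,0,0,0,0,-0.025,0,0,0,0,-0.012,0,0,0,0,-0.007,0,0,0,0,0,0,0,0,0,0,0,0]'

```text
time_s: 4.78
ee_pos: [0.4711, -0.2424, 0.0485]
tcp_rot: [179.9, 0.0, 76.6]
contact_force: [0.2, 0.2, 0.4]
grip_width: 0.043
```

Run:
```python
from h import *
c=cam("wrist");cv2.imwrite("pics/w6.png",c[0])
for i in range(2):
    s=arm.sense();print(s['time_s'],s['ee_pos'],s['tcp_rot'],s['grip_width'],s['contact_force'])
```

```text
4.825 [ 0.47101418 -0.24237752  0.04838336] [1.79907967e+02 2.83592361e-02 7.65546541e+01] 0.042673572217854804 [-0.87449947 -0.58987018  0.24013585]
4.825 [ 0.47101418 -0.24237752  0.04838336] [1.79907967e+02 2.83592361e-02 7.65546541e+01] 0.042673572217854804 [-0.87449947 -0.58987018  0.24013585]
```

View pics/w6.png

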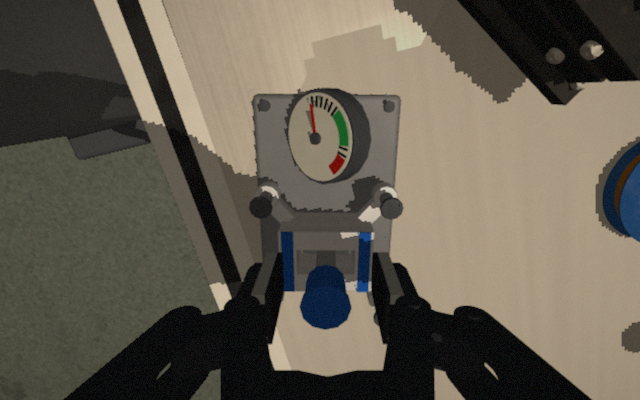

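The head at (326,300) is centred between the pads, and the dial is fully visible with its needle at rest. I'll close the gripper.

play_rows --moves '[0,0,0,0,-0.5,0,0,0,0,-1,0,0,0,0,-1,0,0,0,0,-1]' --newtons 60

```text
time_s: 5.32
ee_pos: [0.4706, -0.2422, 0.0479]
tcp_rot: [180.0, 0.0, 76.6]
contact_force: [-1.8, 0.1, 5.2]
grip_width: 0.0169
```

Run:
```python
from h import *
c=cam("wrist");cv2.imwrite("pics/w7.png",c[0])
s=arm.sense();print(s['time_s'],s['ee_pos'],s['tcp_rot'],s['grip_width'],s['contact_force'])
```

```text
5.375 [ 0.4706312  -0.24222387  0.04784751] [1.79965106e+02 1.67839209e-02 7.65557814e+01] 0.016593156261386112 [-2.20950644  0.82635589  5.93244009]
```

View pics/w7.png

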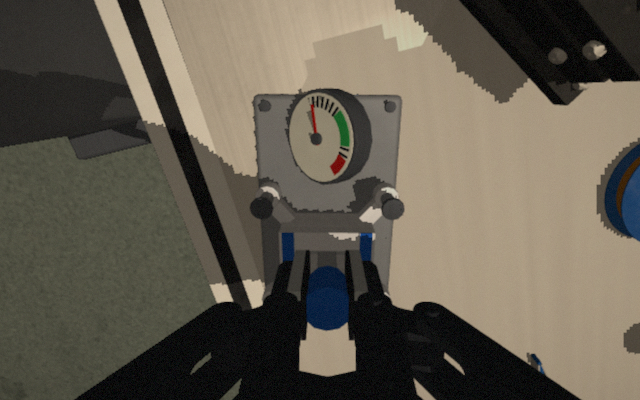

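Gripped, with the head between the pads at (327,298) and the needle at rest. I'll raise slowly and watch the force.

play_rows --moves '[0,0,0.001,0,-1,0,0,0.001,0,-1,0,0,0.001,0,-1]'

```text
time_s: 5.75
ee_pos: [0.4703, -0.2419, 0.0497]
tcp_rot: [-180.0, -0.0, 76.6]
contact_force: [-0.9, -0.0, -0.9]
grip_width: 0.0168
```

play_rows --moves '[0,0,0.001,0,-1,0,0,0.0005,0,-1,0,0,0,0,-1]'

```text
time_s: 6.12
ee_pos: [0.4705, -0.2421, 0.0518]
tcp_rot: [180.0, 0.0, 76.6]
contact_force: [0.1, -0.8, -0.2]
grip_width: 0.0166
```

play_rows --moves '[0,0,0.001,0,-1,0,0,0.0005,0,-1,0,0,0,0,-1]'

```text
time_s: 6.5
ee_pos: [0.4705, -0.2421, 0.0534]
tcp_rot: [180.0, 0.0, 76.6]
contact_force: [-0.3, -1.2, -0.9]
grip_width: 0.0168
```

play_rows --moves '[0,0,0.001,0,-1,0,0,0,0,-1]'

```text
time_s: 6.75
ee_pos: [0.4705, -0.2421, 0.0544]
tcp_rot: [180.0, 0.0, 76.6]
contact_force: [0.7, 0.0, -1.1]
grip_width: 0.0169
```

play_rows --moves '[0,0,0.001,0,-1,0,0,0,0,-1]'

```text
time_s: 7.0
ee_pos: [0.4705, -0.2421, 0.0554]
tcp_rot: [180.0, 0.0, 76.6]
contact_force: [0.5, 0.5, -0.2]
grip_width: 0.0168
```

Run:
```python
from h import *
c=cam("wrist");cv2.imwrite("pics/w8.png",c[0])
s=arm.sense();print(s['time_s'],s['ee_pos'],s['grip_width'],s['contact_force'])
```

```text
7.05 [ 0.47052106 -0.24208138  0.05534746] 0.01699736398101497 [ 0.00742997 -0.88435557  0.48897502]
```

View pics/w8.png

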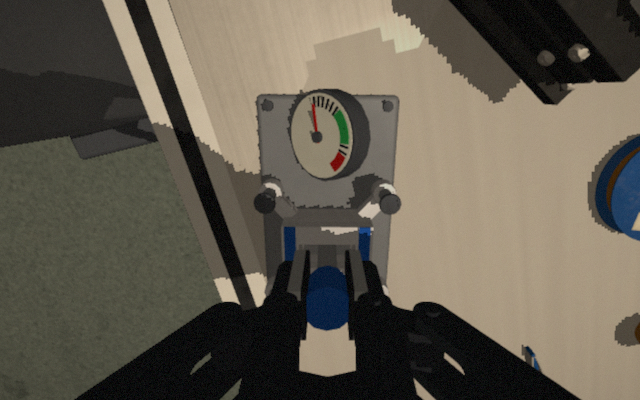

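The needle hasn't moved after 7.5 mm of rise. I'll go on carefully.

play_rows --moves '[0,0,0.001,0,-1,0,0,0,0,-1]'

```text
time_s: 7.3
ee_pos: [0.4705, -0.2421, 0.0564]
tcp_rot: [180.0, 0.0, 76.6]
contact_force: [-0.2, -0.4, -1.4]
grip_width: 0.0169
```

play_rows --moves '[0,0,0.001,0,-1,0,0,0.001,0,-1]'

```text
time_s: 7.55
ee_pos: [0.4705, -0.2421, 0.0583]
tcp_rot: [-180.0, -0.0, 76.6]
contact_force: [-0.2, 0.3, -0.8]
grip_width: 0.0165
```

play_rows --moves '[0,0,0.001,0,-1,0,0,0.001,0,-1,0,0,0,0,-1]'

```text
time_s: 7.92
ee_pos: [0.4705, -0.2421, 0.0604]
tcp_rot: [180.0, 0.0, 76.6]
contact_force: [0.3, -0.2, 0.2]
grip_width: 0.0168
```

Run:
```python
from h import *
c=cam("wrist");cv2.imwrite("pics/w9.png",c[0])
s=arm.sense();print(s['time_s'],s['ee_pos'],s['grip_width'],s['contact_force'])
```

```text
7.975 [ 0.47051688 -0.24208978  0.06034248] 0.0169582292725975 [ 0.10610163  0.1005877  -0.96891697]
```

View pics/w9.png

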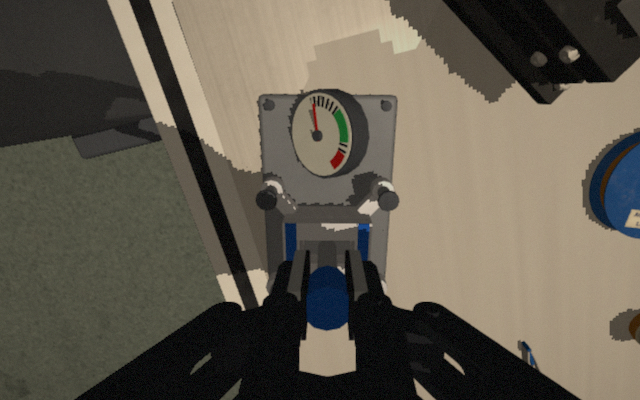

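There is still no load at 12.5 mm, well past the 6 mm slack, and the stud stays in the grip, so blue isn't caught. I'll lift it out, checking partway.

play_rows --moves '[0,0,0.003,0,-1,0,0,0.003,0,-1,0,0,0.004,0,-1,0,0,0.004,0,-1]'

```text
time_s: 8.48
ee_pos: [0.4705, -0.2421, 0.0747]
tcp_rot: [180.0, 0.0, 76.6]
contact_force: [0.1, 0.1, -0.4]
grip_width: 0.017
```

play_rows --moves '[0,0,0.006,0,-1,0,0,0.02,0,-1,0,0,0.03,0,-1,0,0,0.03,0,-1,0,0,0,0,-1]'

```text
time_s: 9.1
ee_pos: [0.4719, -0.2429, 0.1648]
tcp_rot: [179.6, 0.1, 76.6]
contact_force: [-0.3, -0.2, -0.9]
grip_width: 0.017
```

Run:
```python
from h import *
import pickle
c=cam("wrist");t=cam("top")
T=pickle.load(open("top0.pkl","rb"))
x,y,w,h=340,190,80,60
z=lambda i,x,y,w,h:cv2.resize(i[y:y+h,x:x+w],(320,240),interpolation=cv2.INTER_NEAREST)
b=cv2.resize(c[0][80:380,160:560],(400,240))
cv2.imwrite("pics/w10.png",np.hstack([b,z(t[0],340,190,80,60)]))
# bin: rim corners from w2 & top; inner floor via depth
for n in("w1","w2","top0"):
    C=pickle.load(open(n+".pkl","rb"))
    m=cv2.inRange(cv2.cvtColor(C[0],cv2.COLOR_BGR2HSV),(22,120,60),(32,255,255))
    k,l,s,ce=cv2.connectedComponentsWithStats(m);i=1+np.argmax(s[1:,4])
    v,u=np.nonzero(l==i);P=np.array([dep(C,a,b) for a,b in zip(u,v)])
    R=P[(P[:,2]>.032)&(P[:,2]<.042)]
    r=cv2.minAreaRect(R[:,:2].astype(np.float32)*1000);print(n,s[i],len(R),r,P[:,2].min(),P[:,2].max())
s=arm.sense();print(s['time_s'],s['ee_pos'],s['joint_pos'],s['grip_width'],s['contact_force'])
```

```text
w1 [ 283  265   94  111 7544] 1438 ((439.7966003417969, 41.264503479003906), (132.91653442382812, 92.95377349853516), 89.56767272949219) -0.7444506077475632 0.37309887168880135
w2 [ 278  186  102  123 9079] 1745 ((439.6409912109375, 41.07155990600586), (132.34071350097656, 93.04881286621094), 89.59774017333984) -0.7444989578743244 0.37408054197096136
top0 [293 225  39  27 896] 146 ((438.3035583496094, 40.55455017089844), (91.65531158447266, 129.3574676513672), 0.05384470894932747) -0.00558921281596092 1.3781467607858886
9.2 [ 0.47058868 -0.24211866  0.16063493] [-3.09098061e+01 -5.91027654e+00  8.87454154e+01  6.03545833e-04
  9.71194546e+01 -1.74688417e+01] 0.016691715632596256 [ 0.36687647  0.18761664 -0.30565395]
```

View pics/w10.png

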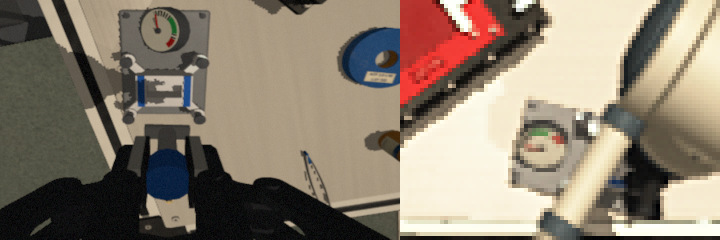

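The wrist view shows the blue stud in the grip at (168,175) with its slot empty. The bin rim is at about (0.4395, 0.041), measured 92 x 131 mm, with yaw near 0. I'll carry the stud over.

play_rows --moves '[-0.006,0.057,0,2.7,-1,-0.006,0.057,0,2.7,-1,-0.006,0.057,0,2.7,-1,-0.006,0.056,0,2.7,-1,-0.007,0.056,0,2.7,-1,0,0,-0.04,0,-1,0,0,-0.04,0,-1,0,0,-0.02,0,-1,0,0,0,0,-1]'

```text
time_s: 10.32
ee_pos: [0.4373, 0.041, 0.057]
tcp_rot: [-179.6, 0.0, 90.1]
contact_force: [-0.1, -0.5, -1.5]
grip_width: 0.0169
```

Run:
```python
from h import *
c=cam("wrist");cv2.imwrite("pics/w11.png",c[0])
s=arm.sense();print(s['time_s'],s['ee_pos'],s['tcp_rot'],s['grip_width'],s['contact_force'])
```

```text
10.375 [0.43844019 0.04091467 0.05895576] [-1.79819564e+02  2.04035562e-03  9.00559737e+01] 0.016915589058372704 [-0.30688953 -0.50100559 -0.85208525]
```

View pics/w11.png

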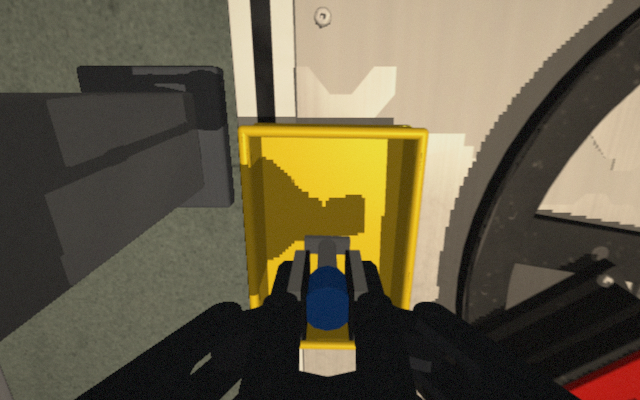

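The stud is over the bin, between walls at columns 245 and 420, so I'll lower and release.

play_rows --moves '[0,0,-0.014,0,-1,0,0,-0.006,0,-1,0,0,0,0,-1,0,0,0,0,-0.4,0,0,0,0,-0.4,0,0,0,0,-0.4]'

```text
time_s: 11.12
ee_pos: [0.4397, 0.0409, 0.0407]
tcp_rot: [180.0, 0.0, 90.1]
contact_force: [0.1, -0.2, 0.1]
grip_width: 0.0259
```

Run:
```python
from h import *
c=cam("wrist");cv2.imwrite("pics/w12.png",c[0])
s=arm.sense();print(s['time_s'],s['ee_pos'],s['tcp_rot'],s['grip_width'],s['contact_force'])
```

```text
11.175 [0.43966389 0.04093176 0.04058186] [1.79968302e+02 2.04791430e-03 9.00581158e+01] 0.025732787484578228 [0.35440773 0.70374062 0.21216932]
```

View pics/w12.png

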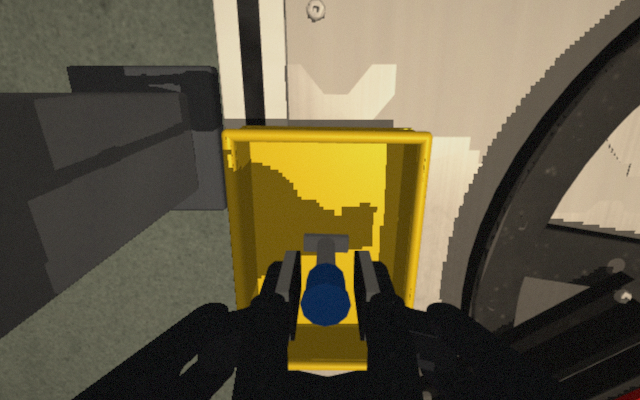

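The blue stud has been released and stands upright on the bin floor (head at (325,300)). I'll go up and over to the orange stud.

play_rows --moves '[0,0,0.02,0,-0.4,0,0,0.04,0,-0.2,0,0,0.04,0,0,0.009,0.047,0,-2.5,0,0.009,0.047,0,-2.5,0,0.009,0.047,0,-2.5,0,0.009,0.046,0,-2.5,0,0,0,-0.02,0,0,0,0,0,0,0,0,0,0,0,0]'

```text
time_s: 12.42
ee_pos: [0.4754, 0.2268, 0.1203]
tcp_rot: [-180.0, 0.0, 80.0]
contact_force: [-0.1, -0.3, 0.9]
grip_width: 0.0423
```

Run:
```python
from h import *
c=cam("wrist");t=cam("top");s0=cam("scene")
z=lambda i,x,y,w,h:cv2.resize(i[y:y+h,x:x+w],(320,240),interpolation=cv2.INTER_NEAREST)
cv2.imwrite("pics/w13.png",np.vstack([cv2.resize(c[0],(640,400))[:350],np.hstack([z(t[0],280,205,80,60),z(s0[0],240,190,80,60)])]))
s=arm.sense();print(s['time_s'],s['ee_pos'],s['tcp_rot'],s['joint_pos'],s['grip_width'],s['contact_force'])
m=cv2.inRange(cv2.cvtColor(c[0],cv2.COLOR_BGR2HSV),(5,150,40),(20,255,255))
k,l,st,ce=cv2.connectedComponentsWithStats(m)
for i in range(1,k):
    if st[i,4]>80: print(st[i],ce[i],onz(c,*ce[i],.079),dep(c,*ce[i]), onz(c,*ce[i],.04))
print(proj(c,(.4757,.2284,.079)))
```

```text
12.575 [0.47586983 0.22716173 0.12116369] [ 1.79931020e+02 -3.84556907e-02  7.99820713e+01] [ 2.18235010e+01 -5.73547980e+00  9.25862361e+01 -3.72871814e-03
  9.30703561e+01  3.18412506e+01] 0.0426761244354829 [-0.21546985 -0.42232262  0.17827898]
[295 188   9  45 344] [298.95639535 209.57267442] [0.46251108 0.24546828 0.079     ] [0.45648087 0.23196595 0.03936169] [0.45657798 0.23218338 0.04      ]
[349 188   9  46 350] [353.27142857 209.62857143] [0.49412302 0.23984664 0.079     ] [0.49488501 0.22576106 0.0410605 ] [0.49490631 0.22536734 0.04      ]
[310 208  33  39 972] [326.08024691 227.57304527] [0.47628429 0.23133273 0.079     ] [0.47626985 0.23125454 0.07881277] [0.47327749 0.21504454 0.04      ]
[325.97741855 232.13593899]
```

View pics/w13.png

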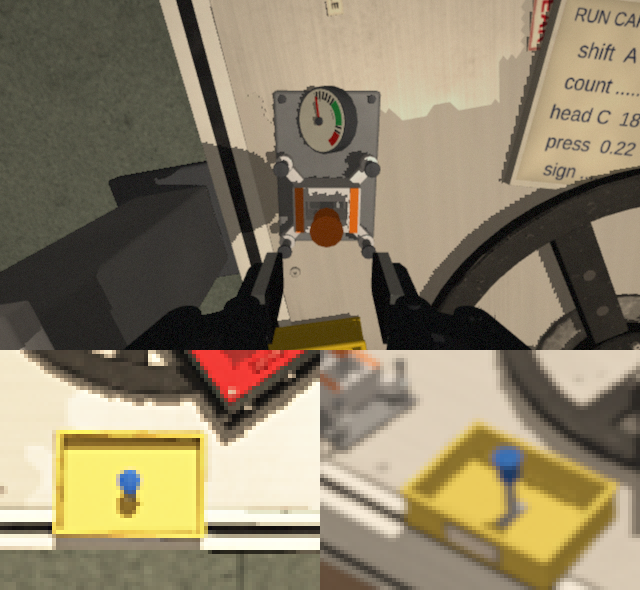

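The blue stud stands in the bin. The orange head at (326,230) is centred between the fingers, and its projected position agrees. I'll descend and grip.

play_rows --moves '[0,0.0005,-0.03,0,0,0,0,-0.025,0,0,0,0,-0.012,0,0,0,0,-0.007,0,0,0,0,0,0,0,0,0,0,0,0,0,0,0,0,-0.5,0,0,0,0,-1,0,0,0,0,-1,0,0,0,0,-1]'

```text
time_s: 13.82
ee_pos: [0.4757, 0.2287, 0.0471]
tcp_rot: [180.0, -0.0, 80.1]
contact_force: [-0.8, 0.0, 5.6]
grip_width: 0.017
```

Run:
```python
from h import *
c=cam("wrist");cv2.imwrite("pics/w14.png",c[0])
s=arm.sense();print(s['time_s'],s['ee_pos'],s['tcp_rot'],s['grip_width'],s['contact_force'])
```

```text
13.875 [0.47570468 0.22867535 0.04705443] [ 1.79959351e+02 -4.14613015e-02  8.00622066e+01] 0.017159903631784067 [-1.8418652  -0.06145723  4.42510746]
```

View pics/w14.png

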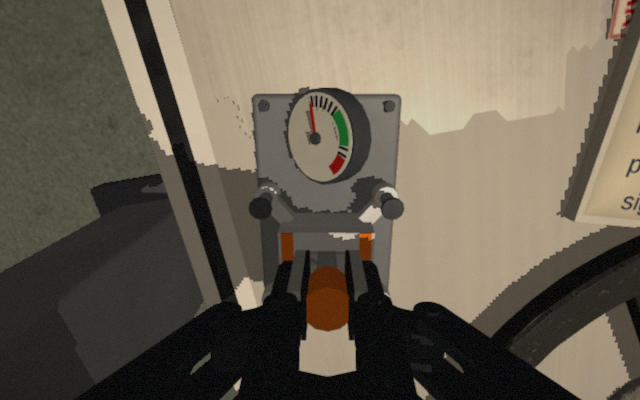

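Gripped, needle at rest. I'll raise slowly.

play_rows --moves '[0,0,0.001,0,-1,0,0,0.001,0,-1,0,0,0,0,-1]'

```text
time_s: 14.25
ee_pos: [0.4753, 0.2283, 0.0478]
tcp_rot: [-180.0, 0.0, 80.1]
contact_force: [-0.6, -0.5, -0.9]
grip_width: 0.0167
```

play_rows --moves '[0,0,0.001,0,-1,0,0,0,0,-1]'

```text
time_s: 14.5
ee_pos: [0.4755, 0.2284, 0.0493]
tcp_rot: [-180.0, 0.0, 80.1]
contact_force: [-0.2, -0.2, -0.6]
grip_width: 0.0173
```

play_rows --moves '[0,0,0.001,0,-1,0,0,0,0,-1]'

```text
time_s: 14.75
ee_pos: [0.4755, 0.2285, 0.0504]
tcp_rot: [180.0, -0.0, 80.1]
contact_force: [-0.2, 0.9, -0.7]
grip_width: 0.017
```

play_rows --moves '[0,0,0.001,0,-1,0,0,0,0,-1]'

```text
time_s: 15.0
ee_pos: [0.4756, 0.2285, 0.0514]
tcp_rot: [180.0, -0.0, 80.1]
contact_force: [-0.0, -1.1, -0.4]
grip_width: 0.0172
```

play_rows --moves '[0,0,0.001,0,-1,0,0,0,0,-1]'

```text
time_s: 15.25
ee_pos: [0.4754, 0.2284, 0.0521]
tcp_rot: [-180.0, 0.0, 80.1]
contact_force: [-0.3, 0.2, -2.5]
grip_width: 0.0166
```

play_rows --moves '[0,0,0.001,0,-1,0,0,0,0,-1]'

```text
time_s: 15.5
ee_pos: [0.4753, 0.2283, 0.053]
tcp_rot: [-180.0, 0.0, 80.1]
contact_force: [0.5, 0.1, -3.0]
grip_width: 0.0172
```

play_rows --moves '[0,0,0.001,0,-1,0,0,0,0,-1]'

```text
time_s: 15.75
ee_pos: [0.4753, 0.2283, 0.054]
tcp_rot: [-180.0, 0.0, 80.1]
contact_force: [0.1, -0.2, -4.4]
grip_width: 0.0167
```

Caught, with the force building. A few more millimetres are needed.

play_rows --moves '[0,0,0.001,0,-1,0,0,0.001,0,-1,0,0,0,0,-1]'

```text
time_s: 16.12
ee_pos: [0.4754, 0.2286, 0.0563]
tcp_rot: [-180.0, -0.0, 80.1]
contact_force: [-0.6, 0.8, -3.1]
grip_width: 0.017
```

play_rows --moves '[0,0,0.0005,0,-1,0,0,0,0,-1]'

```text
time_s: 16.38
ee_pos: [0.4754, 0.2285, 0.0566]
tcp_rot: [-180.0, 0.0, 80.1]
contact_force: [-0.0, 0.9, -3.9]
grip_width: 0.0169
```

Run:
```python
from h import *
c=cam("wrist");cv2.imwrite("pics/w15.png",np.hstack([cv2.resize(c[0][70:200,250:400],(450,390),interpolation=cv2.INTER_NEAREST),cv2.resize(c[0][190:340,250:400],(330,390))]))
s=arm.sense();print(s['time_s'],s['ee_pos'],s['tcp_rot'],s['grip_width'],s['contact_force'])
```

```text
16.425 [0.47536904 0.22845992 0.05662209] [-1.79983239e+02  1.96692921e-03  8.00596570e+01] 0.01662980102731273 [-0.51836624  0.39811621 -4.05736065]
```

View pics/w15.png

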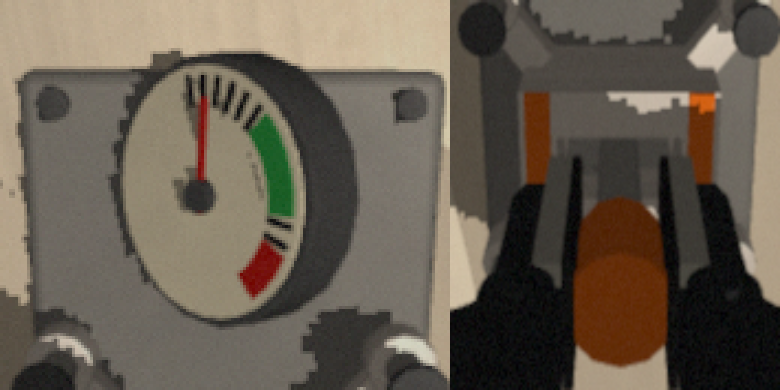

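The needle has moved only slightly and the force isn't growing. I'll check whether the grip is slipping by measuring the height of the head top.

Run:
```python
from h import *
import pickle
c=cam("wrist");pickle.dump(c,open("w16.pkl","wb"))
s=arm.sense();print(s['time_s'],s['ee_pos'],s['contact_force'])
for n,im in(("w14",cv2.imread("pics/w14.png")),("w8b",cv2.imread("pics/w8.png")),("now",c[0])):
    h=cv2.cvtColor(im,cv2.COLOR_BGR2HSV)
    m=cv2.inRange(h,(3,120,40),(20,255,255)) if n!="w8b" else cv2.inRange(h,(100,120,30),(125,255,255))
    m[:260]=0;m[:,:290]=0;m[:,365:]=0
    k,l,st,ce=cv2.connectedComponentsWithStats(m);i=1+np.argmax(st[1:,4]);print(n,st[i],ce[i])
    if n=="now":
        for (u,v) in((327,305),(327,315),(327,295),(320,310),(335,310),(327,280)): print(u,v,dep(c,u,v))
        for (u,v) in((288,240),(368,235),(300,230),(360,232)): print('nest',dep(c,u,v))
```

```text
16.475 [0.47539045 0.22846526 0.05663494] [-1.26753246  0.22621428 -5.1623991 ]
w14 [ 306  266   44   65 2404] [326.96547421 298.92304493]
w8b [ 306  266   43   64 2325] [327.00774194 298.48989247]
now [ 306  266   43   65 2392] [326.94105351 298.87667224]
327 305 [0.47642385 0.23057192 0.08801062]
327 315 [0.47562553 0.22602626 0.08813346]
327 295 [0.4771174  0.23452199 0.08713905]
320 310 [0.473374   0.22921193 0.08864841]
335 310 [0.47924278 0.22836984 0.08889711]
327 280 [0.47745942 0.23647933 0.07943576]
nest [0.45729405 0.24012946 0.04087745]
nest [0.4989936  0.2363049  0.04215803]
nest [0.46443826 0.24413691 0.03967831]
nest [0.49517018 0.23840181 0.041506  ]
```

The head has risen 9.6 mm with no slip in the grip, while the nest has risen only about 1 mm. So the catch may be a weak, dragging one. I'll continue gently.

play_rows --moves '[0,0,0.0005,0,-1,0,0,0.0005,0,-1,0,0,0,0,-1]'

```text
time_s: 16.85
ee_pos: [0.4754, 0.2284, 0.0576]
tcp_rot: [-180.0, 0.0, 80.1]
contact_force: [-0.9, 1.2, -5.8]
grip_width: 0.017
```

```bash
cat > d.py <<'E'
import sys
from h import *
n=sys.argv[1]
c=cam("wrist");cv2.imwrite(f"pics/{n}.png",cv2.resize(c[0][70:200,250:400],(450,390),interpolation=cv2.INTER_NEAREST))
s=arm.sense();print(s['time_s'],s['ee_pos'],s['grip_width'],s['contact_force'])
print("head z",np.median([dep(c,u,v)[2] for u in range(318,338) for v in range(303,318)]))
E
python3 d.py w17
```

```text
16.9 [0.47538317 0.22838354 0.05756743] 0.017128610153113785 [-0.00897435  0.48800759 -6.15729982]
head z 0.08893605943113923
```

View pics/w17.png

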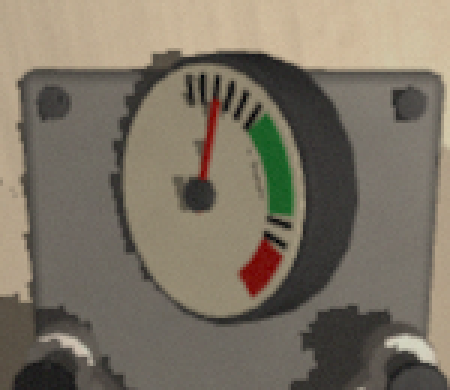

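The needle is climbing now and stands near the third tick. I'll continue.

play_rows --moves '[0,0,0.0005,0,-1,0,0,0.0005,0,-1,0,0,0,0,-1]'

```text
time_s: 17.27
ee_pos: [0.4756, 0.2285, 0.0591]
tcp_rot: [180.0, -0.0, 80.1]
contact_force: [-1.0, 1.2, -3.6]
grip_width: 0.0171
```

play_rows --moves '[0,0,0.0005,0,-1,0,0,0.0005,0,-1,0,0,0,0,-1]'

```text
time_s: 17.65
ee_pos: [0.4761, 0.2285, 0.0608]
tcp_rot: [179.9, -0.0, 80.1]
contact_force: [0.1, -0.4, -0.4]
grip_width: 0.0168
```

```bash
python3 d.py w18
```

```text
17.7 [0.47604244 0.22852429 0.06064249] 0.017111551439365102 [-0.30064876 -0.2357528  -0.29518168]
head z 0.0920611142047672
```

View pics/w18.png

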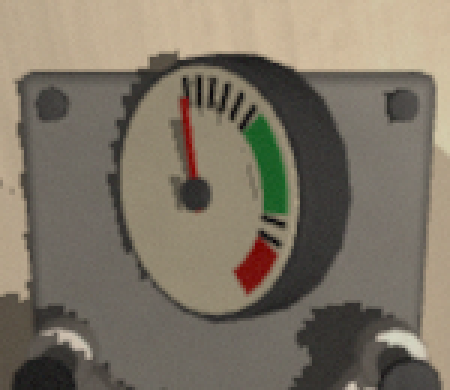

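The force has fallen to zero and the needle is back at rest with the stud 13.6 mm up. It dragged at about 5–6 N, never reached green, then slipped through. I'll keep lifting slowly and watch for any catch.

play_rows --moves '[0,0,0.001,0,-1,0,0,0.001,0,-1,0,0,0,0,-1]'

```text
time_s: 18.08
ee_pos: [0.4755, 0.2285, 0.0619]
tcp_rot: [180.0, -0.0, 80.1]
contact_force: [-1.7, 1.0, -0.2]
grip_width: 0.0167
```

play_rows --moves '[0,0,0.001,0,-1,0,0,0.001,0,-1,0,0,0,0,-1]'

```text
time_s: 18.45
ee_pos: [0.4756, 0.2285, 0.0639]
tcp_rot: [180.0, -0.0, 80.1]
contact_force: [0.1, -0.2, -1.5]
grip_width: 0.0171
```

play_rows --moves '[0,0,0.001,0,-1,0,0,0.001,0,-1,0,0,0.001,0,-1,0,0,0,0,-1]'

```text
time_s: 18.95
ee_pos: [0.4755, 0.2284, 0.0669]
tcp_rot: [180.0, -0.0, 80.1]
contact_force: [-0.4, -0.3, -0.0]
grip_width: 0.0169
```

```bash
python3 d.py w19
```

```text
19.0 [0.47549119 0.22845113 0.06685564] 0.016805986931378605 [-0.11566877 -0.26433286 -0.6798011 ]
head z 0.09830620555270836
```

View pics/w19.png

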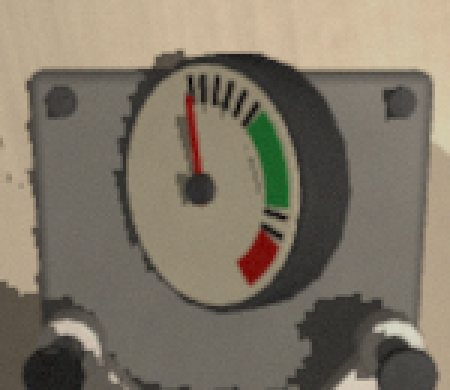

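It's free: 20 mm up with no load and the needle at rest, so the orange stud didn't hold either. I'll lift it out and carry it to the bin, placing it at y=0.077, beside the blue one.

play_rows --moves '[0,0,0.004,0,-1,0,0,0.015,0,-1,0,0,0.035,0,-1,0,0,0.04,0,-1,-0.012,-0.05,0,3.3,-1,-0.012,-0.05,0,3.3,-1,-0.012,-0.0515,0,3.4,-1,0,0,-0.04,0,-1,0,0,-0.03,0,-1,0,0,0,0,-1]'

```text
time_s: 20.25
ee_pos: [0.4382, 0.0766, 0.0895]
tcp_rot: [-179.8, 0.0, 90.0]
contact_force: [-0.3, 0.7, -0.3]
grip_width: 0.0166
```

Run:
```python
from h import *
c=cam("wrist");cv2.imwrite("pics/w20.png",c[0])
s=arm.sense();print(s['time_s'],s['ee_pos'],s['tcp_rot'],s['grip_width'],s['contact_force'])
```

```text
20.3 [0.43926867 0.076874   0.09136309] [-1.79967124e+02  3.45620397e-03  9.00518815e+01] 0.016824554450874395 [ 0.59635109 -0.96333441  0.28688409]
```

View pics/w20.png

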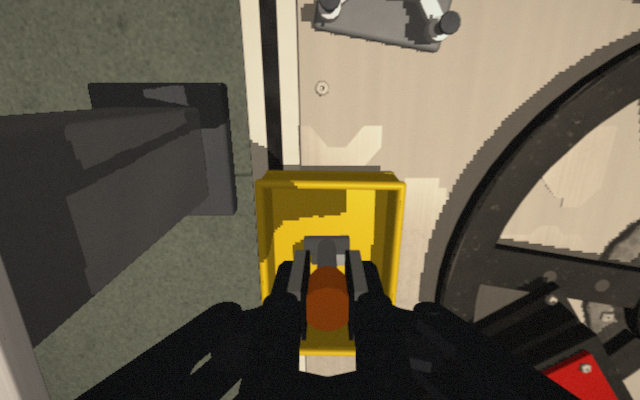

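The orange stud is in the grip over the bin, so I'll lower it, release and retreat.

play_rows --moves '[0,0,-0.03,0,-1,0,0,-0.014,0,-1,0,0,-0.006,0,-1,0,0,0,0,-1]'

```text
time_s: 20.8
ee_pos: [0.4398, 0.077, 0.0414]
tcp_rot: [180.0, -0.0, 90.1]
contact_force: [-0.4, 0.3, -0.5]
grip_width: 0.017
```

play_rows --moves '[0,0,0,0,-0.4,0,0,0,0,-0.4,0,0,0,0,-0.4,0,0,0.02,0,-0.4,0,0,0.04,0,-0.4,0,0,0.05,0,-0.4,0,0.06,0.03,0,-0.4,0,0.06,0.01,0,-0.4,0,0,0,0,-0.4,0,0,0,0,-0.4]'

```text
time_s: 22.05
ee_pos: [0.4393, 0.1927, 0.1884]
tcp_rot: [-180.0, 0.0, 90.1]
contact_force: [-0.5, -0.0, -0.1]
grip_width: 0.0257
```

Run:
```python
from h import *
c=cam("wrist");t=cam("top");s0=cam("scene")
z=lambda i,x,y,w,h:cv2.resize(i[y:y+h,x:x+w],(320,240),interpolation=cv2.INTER_NEAREST)
cv2.imwrite("pics/w21.png",np.vstack([c[0][:350],np.hstack([z(t[0],280,205,80,60),z(s0[0],240,190,80,60)])]))
s=arm.sense();print(s['time_s'],s['ee_pos'],s['grip_width'],s['contact_force'])
cv2.imwrite("pics/t21.png",t[0])
```

```text
22.2 [0.4395065  0.19164204 0.1882863 ] 0.025649379493651037 [-0.07383735  0.24061173  0.60090932]
```

View pics/w21.png

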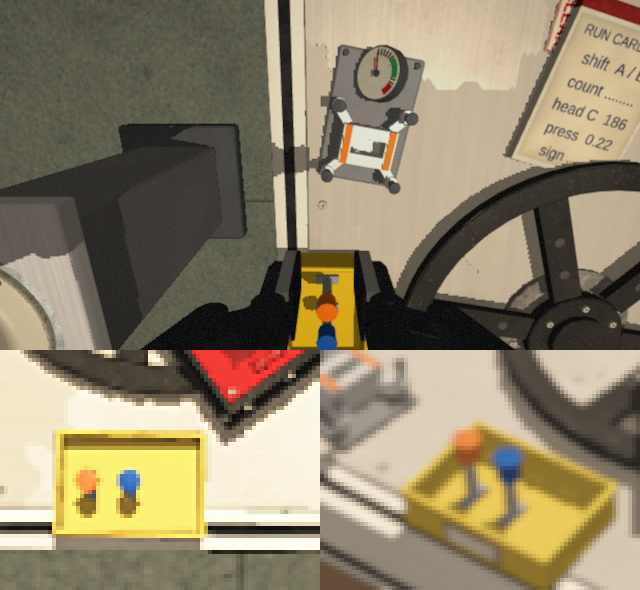

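View pics/t21.png

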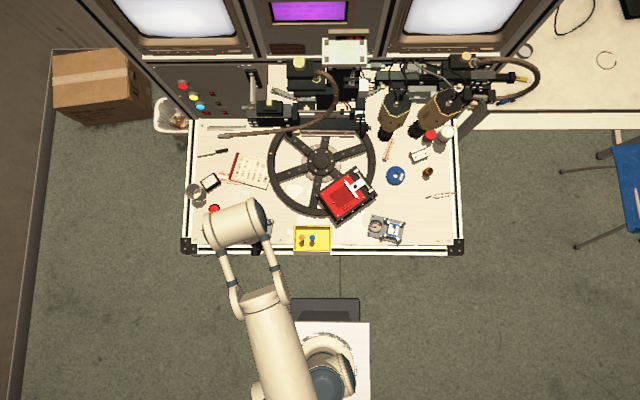

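Both studs stand in the bin and both nests are empty and at rest. Nothing else has moved, and the arm is clear. I'll hand it in.

```bash
python3 -c "
from plant import arm
print(arm.close_job())"
```

```text
the job is handed in; nothing more can be done
None
```

Neither stud held, so both ended up in the yellow bin, and I handed the job in at about 22 s. No two-second hold in the green was possible for either one.

- **Blue (tested first):** it lifted with no load and the needle stayed at rest. It came free and went into the bin before I touched the orange stud.
- **Orange:** from about 5 mm of rise it dragged on the nest, with the pull rising to 4–6 N. The needle moved up to about the third tick but never reached green. It then let go, and the stud came out with the needle back at rest. The head height measured by camera ruled out slipping in the grip. I did not reseat it and pull a second time.

**Last checks:** the top, scene and wrist pictures show both studs standing upright on the bin floor. Both nests are empty, the orange dial is at rest, the other things look unmoved and the gripper is clear. The highest tool force I read was about 6 N.

**Disagreement in the measurements:** triangulating the head-disc outlines put the stud tops at 71–73 mm, against 79 mm from the depth readings and the text. The oblique views had included the side of the head, so I used the depth values, and the grasps fitted.

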